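# Find and release the latched mode key

## Robot

A 6-joint arm with a two-finger parallel gripper is mounted at the origin on a cart in front of the work surface, level with it; the furniture and walls round the work are solid. World frame = base frame: x ahead of the robot, y to its left, z up, the work surface at z = 0. Lengths are in m, angles in rad, forces in N, time in s.
With the tool pointing down it reaches from about 0.25 to 0.775 m from the base axis. Payload 4 kg.
Tool frame: the origin (TCP) lies midway between the tips of the shut fingers; the grasp point (between the pads) lies 19 mm behind it (robot.tcp_to_grasp is the distance from the TCP to the grasp point, in m); z points along the fingers, y is the line along which they close (so a half turn about z gives the same grasp; the last joint's range is limited). The gripper opens to 94 mm and grips with 3 to 60 N. Pads are 16 mm wide; open, the fingers measure 119 mm over their backs; the gripper's body (75 mm by 177 mm) begins 78 mm behind the grasp point.
Start: joints at [-1.205, 0.087, 1.371, -0, 1.684, -0.103], TCP at [0.248, -0.491, 0.206] pointing down, gripper open.
Joint ranges: [-3.1, 3.1], [-0.76, 2.03], [0.27, 2.55], [-1.08, 4.22], [0.17, 2.65], [-2.57, 2.57]. Speed limits (rad/s): [2.79, 2.79, 3.14, 3.14, 3.14, 3.14].

## Interface

Orientations are given as [roll, pitch, yaw] about the fixed x, y, z axes, in that order (R = Rz(yaw) Ry(pitch) Rx(roll)).
In Python, from bench import robot, viewer gives the robot as it stands. The module is installed in compiled form; this text tells all that it offers.
- The arm moves only by the shell command python3 -m handwheel 'ROWS' [OPENING]. ROWS is JSON, a list of rows, each a list of 6 numbers: the shift along the tool's x, y, z in units of 0.2 m (1.0 is 0.2 m), then the turn, a rotation vector about the tool's x, y, z in units of 30 degrees (1.0 is 30 degrees). In form: [[x, y, z, wx, wy, wz], ...]. A call has 1 to 10 rows; each row is the pose to reach, as a shift and turn from the pose commanded when the call began, along the tool's axes at that moment; what a row does not reach only later rows make up. A row lasts 1/12 s, in which the tool goes at most 41.7 mm and 7.16 degrees, less where a joint would pass 70% of its speed; a pose out of reach is approached as far as the arm can. A call with a number of a shift or a turn outside -1 to 1 is refused whole. A call with a gripper value outside its range is refused whole. OPENING is the gripper's target within -1 to 1 (shut at 1, half-way at 0, fully open at -1), set as the call begins (- or left out, the last holds). The fingers move at their own pace and stop on an object; the grip force is fixed at half the most. Time passes only in rows, so rows that repeat a pose let the fingers close. It gives the time, the measured TCP pose, the force, the opening and the grip force at its end, in the units of the state.
- robot.get_obs(): the state, without advancing time (a new reading comes with each control period).
- viewer.snapshot(name): name is "scene" or "top"; returns the picture (400x640x3 uint8, red, green, blue); there is no depth.
- viewer.calibration(name): a dict with "fx", "fy", "cx", "cy" (pixels), "R" (3x3) and "t" (3): a world point X has camera coordinates R X + t. Camera axes: x right, y down, z forward; pixel columns grow to the right and rows downward; lengths in m; the calibration is good to about 2 mm. A picture is of the moment at which its call begins. calibration takes no time and is no camera call.
- robot.close_job(): hands the job in; it is judged then, once.
The state is a dict: "time": time; "joint_positions": joint angles; "qvel": joint speeds; "joint_torque": joint torques, N m; "tool_pos": TCP position; "ee_rot": TCP orientation; "wrist_force": force on the tool from outside, world axes, zero at the start; "wrist_torque": the same for the moment, N m; "width": finger opening in m; "finger_force": force on a finger pad.
Only numpy, scipy, OpenCV 4.12 (cv2) and the standard library are available. Lean on these libraries where they do the work, as an engineer would, in place of code of your own. Each camera call takes 0.05 s, during which the arm holds its last target. There are 200 camera calls.

## Task

One of the four identical keys on the mixer's white key box was left latched down. With closed fingertips tap all four lightly, one at a time from left to right, to feel which one is already down and does not give, never pushing a raised key as low as the latched one; after the fourth tap, press the latched key all the way down and let go, so that it springs up and all four keys stand equally high. Only touch the keys: do not pinch them or press with great force, and leave the things standing around where they are.

Things in the scene. Friction and masses are not known exactly. Their poses are not given: they have to be found in the camera images.
- key_box: fixed white key box, 130 (x) x 216 (y) x 54 mm. Origin: centre of its underside, on the table; z up, +y to its left end, +x to its raised back as the robot sees it. Four keys in a row on its lower front deck (34 mm high) at x = -18 mm, y = +69, +23, -23, -69 mm (left to right). Its back (x +25 to +65 mm) is 54 mm high; a small fixed dial on it, 66 mm high, has no part in the job.
- key_row (a point): point amid the four keys (box x = -18, y = 0 mm) at the height of an up key's top. Keys move straight down only, 13 mm at most from up, on a spring: 2 N to start, then 0.8 N per mm (6 N at 5 mm, 12.4 N at the bottom), and come back up. The latched one rests 7 mm down and does not give below about 7.6 N; pushed to the bottom (about 14 N) it unlatches and, let go, springs fully up.
- key_a: one of four identical grey push keys; which letter stands where in the row, and so where the latched one is, differs from start to start. Cap 34 (x) x 28 (y) mm in a black surround whose top is 44 mm above the box's underside. Origin: centre of the cap's top, moving with it; axes as the box. Up, the top is 60 mm above the box's underside.
- key_b: one of four identical grey push keys; which letter stands where in the row, and so where the latched one is, differs from start to start. Cap 34 (x) x 28 (y) mm in a black surround whose top is 44 mm above the box's underside. Origin: centre of the cap's top, moving with it; axes as the box. Up, the top is 60 mm above the box's underside.
- key_c: one of four identical grey push keys; which letter stands where in the row, and so where the latched one is, differs from start to start. Cap 34 (x) x 28 (y) mm in a black surround whose top is 44 mm above the box's underside. Origin: centre of the cap's top, moving with it; axes as the box. Up, the top is 60 mm above the box's underside.
- key_d: one of four identical grey push keys; which letter stands where in the row, and so where the latched one is, differs from start to start. Cap 34 (x) x 28 (y) mm in a black surround whose top is 44 mm above the box's underside. Origin: centre of the cap's top, moving with it; axes as the box. Up, the top is 60 mm above the box's underside.
- petri_dish: bystander, loose, not to be disturbed: covered glass petri dish, 91 mm across, 16 mm high. Origin: centre of its underside.
- matchbox: bystander, loose, not to be disturbed: matchbox, 36 x 53 x 15 mm. Origin: centre of its underside.
- slide_case: bystander, loose, not to be disturbed: dark flat case for glass slides, 46 x 107 x 34 mm. Origin: centre of its underside.
- small_beaker: bystander, loose, not to be disturbed: empty glass beaker, 53 mm across, 64 mm high. Origin: centre of its underside.
- dropper: bystander, loose, not to be disturbed: dropper bottle, 37 mm across, 102 mm high. Origin: centre of its underside.
- cream_pot: bystander, loose, not to be disturbed: white lidded pot, 63 mm across, 86 mm high. Origin: centre of its underside.

How it is judged:
By the outcome, as a careful person would: the job done as asked, in the order asked, and still so for the second after the job is handed in, with the robot touching nothing.
It also fails if it takes over 51 s, if anything falls off the work surface, if the arm or the gripper's body presses on something with over 40 N, if the wrist force passes 120 N, or if a joint passes its speed limit or range.

## Working session

There is one attempt and no reset: what is moved stays moved. The work goes in short steps, Python scripts to look and compute and a shell command to move; the robot and the scene stay as the last step left them, time stands still between calls to the robot, and variables do not carry over. Pictures are saved under pics/ and viewed, at most 10 in all, crops included, and the job is handed in when it is done.

```bash
mkdir -p pics; python3 - <<'E'
from bench import robot, viewer
import cv2
for n in("top","scene"):
    cv2.imwrite(f"pics/{n}0.png",viewer.snapshot(n)[:,:,::-1])
    c=viewer.calibration(n);print(n,c)
o=robot.get_obs();print(o)
E
```

```text
top {'fx': 417.8761303314819, 'fy': 417.8761303314819, 'cx': 320.3121679497231, 'cy': 199.24174463585427, 'R': array([[ 0.02035154, -0.99976636,  0.00728291],
       [-0.98790845, -0.02122891, -0.15357811],
       [ 0.15369684, -0.00406929, -0.98810967]]), 't': array([-0.21821644,  0.55698797,  0.84155986])}
scene {'fx': 382.20005639123264, 'fy': 382.20005639123264, 'cx': 318.6946400705894, 'cy': 199.09445369319386, 'R': array([[ 0.71977324, -0.69417661, -0.00673221],
       [-0.35764573, -0.36248678, -0.86063515],
       [ 0.59499246,  0.6218699 , -0.50917758]]), 't': array([-0.53927592,  0.1822683 ,  0.69927225])}
{'time': 0.1, 'joint_positions': array([-1.20507916e+00,  8.78815014e-02,  1.37209194e+00,  1.19839113e-06,
        1.68364570e+00, -1.03098627e-01]), 'qvel': array([ 0.00028011, -0.00053079, -0.00282014,  0.00013622,  0.00033228,
       -0.00046129]), 'joint_torque': array([ 2.67229654e-03, -3.41254842e+01, -3.03300083e+01,  7.20505952e-02,
        3.04658781e-02, -9.63983666e-05]), 'tool_pos': array([ 0.24832062, -0.49018113,  0.20442671]), 'ee_rot': array([-3.13957706e+00, -2.09741902e-04,  4.68815714e-01]), 'wrist_force': array([ 0.13243814,  0.27407477, -0.35107264]), 'wrist_torque': array([0.00431954, 0.01960925, 0.02810302]), 'finger_force': 0.0, 'width': 0.0940000701991984}
```

View pics/top0.png

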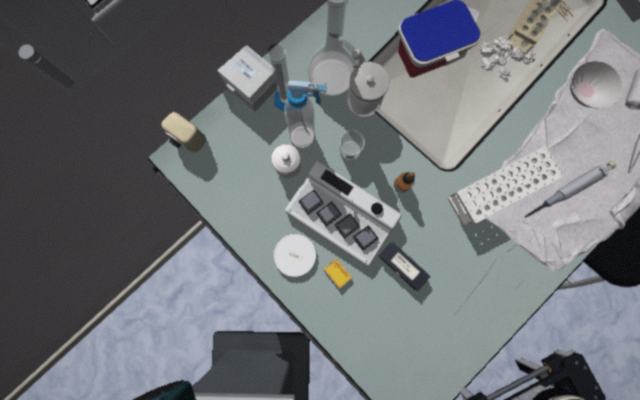

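View pics/scene0.png

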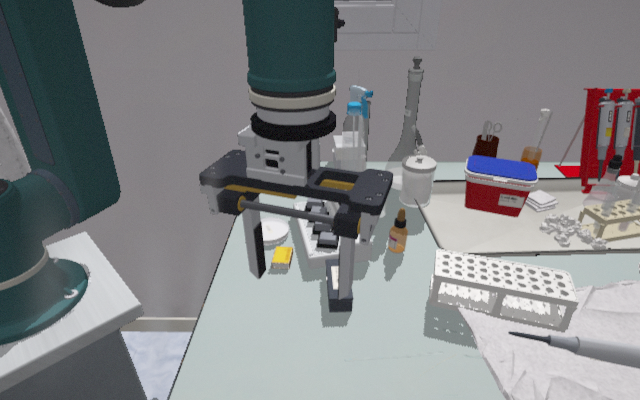

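```bash
python3 - <<'E'
import cv2
i=cv2.imread("pics/top0.png")[150:275,270:435]
cv2.imwrite("pics/c0.png",cv2.resize(i,None,fx=4.8,fy=4.8,interpolation=cv2.INTER_CUBIC))
E
```

```text
(no output)
```

View pics/c0.png

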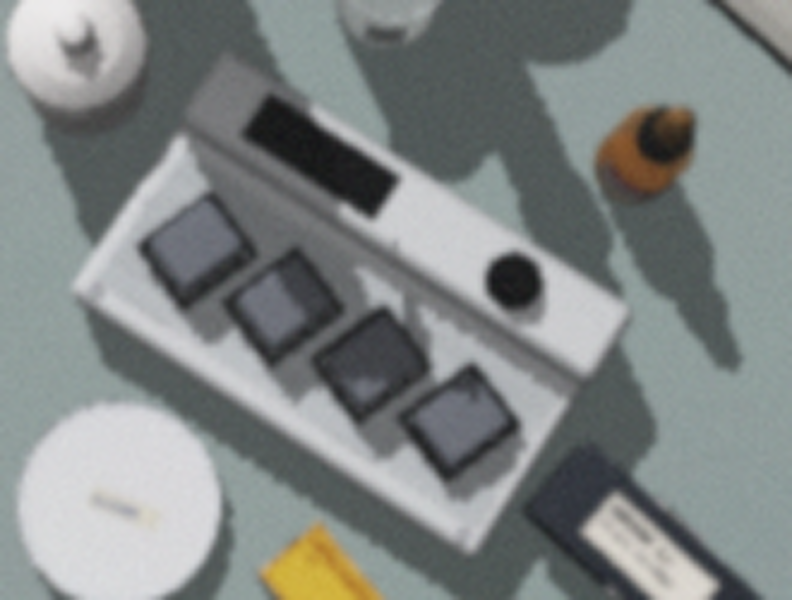

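```bash
cat > h.py <<'E'
import numpy as np
from scipy.spatial.transform import Rotation as Ro
B=np.array
def proj(c,X):
    p=X@c["R"].T+c["t"]; return p[:,:2]/p[:,2:]*[c["fx"],c["fy"]]+[c["cx"],c["cy"]]
def box2w(q,P):
    return P@Ro.from_euler('z',q[2]).as_matrix().T+[q[0],q[1],0]
def steps(o,target,yaw):
    # shift (tool axes, units .2m) and turn (units 30deg) from measured pose to a tool-down pose
    R=Ro.from_euler('xyz',o["ee_rot"]); T=Ro.from_euler('xyz',[np.pi,0,yaw])
    return R.inv().apply(target-o["tool_pos"])/.2, (R.inv()*T).as_rotvec(degrees=True)/30
E
python3 - <<'E'
from bench import robot, viewer
from h import *
from scipy.optimize import least_squares
P=B([[65,-108,54],[65,108,54],[25,-108,54],[25,108,54],[-65,108,34],[-65,-108,34],[-18,69,44],[-18,-69,44],[-18,23,44],[-18,-23,44]])/1e3
u=B([[630,315],[228,55],[583,380],[185,130],[78,285],[472,545],[198,251],[460,423],[284,307],[371,366]])/4.8+[270,150]
c=viewer.calibration("top")
f=lambda q:(proj(c,box2w(q,P))-u).ravel()
s=least_squares(f,[.5,0,-.5],loss='soft_l1');print(s.x,np.round(f(s.x).reshape(-1,2),1).tolist())
q=s.x;K=box2w(q,B([[-18,y,60] for y in(69,23,-23,-69)])/1e3);print(K)
o=robot.get_obs()
for k in K:
  print(*[np.round(v,3) for v in steps(o,k+[0,0,.03],q[2])])
# bystander tops
for n,px,z in(("slide",(405,265),.034),("dropper",(404,180),.1),("pot",(286,158),.08),("beaker",(352,145),.06),("pet",(295,256),.016)):
  d=c["R"].T@B([(px[0]-c["cx"])/c["fx"],(px[1]-c["cy"])/c["fy"],1]);C=-c["R"].T@c["t"];print(n,C+d*(z-C[2])/d[2])
E
```

```text
[ 0.5333214  -0.25469923 -0.56904248] [[2.3, -0.4], [0.0, -2.5], [1.9, 2.0], [-1.6, -2.8], [-2.7, 1.2], [0.4, 4.1], [-0.3, -0.4], [-0.1, 0.1], [-0.1, -0.1], [0.0, -0.2]]
[[ 0.55533686 -0.18687358  0.06      ]
 [ 0.53055088 -0.22562477  0.06      ]
 [ 0.5057649  -0.26437597  0.06      ]
 [ 0.48097892 -0.30312717  0.06      ]]
[ 2.055 -0.658  0.574] [-0.004  0.002  1.982]
[ 1.856 -0.541  0.574] [-0.004  0.002  1.982]
[ 1.658 -0.424  0.573] [-0.004  0.002  1.982]
[ 1.46  -0.308  0.573] [-0.004  0.002  1.982]
slide [ 0.42741555 -0.386737    0.034     ]
dropper [ 0.59522569 -0.37283679  0.1       ]
pot [ 0.64030815 -0.13389785  0.08      ]
beaker [ 0.67690849 -0.27136012  0.06      ]
pet [ 0.44169707 -0.15497807  0.016     ]
```

```bash
python3 -m handwheel '[[0.1,-0.03,0,0,0,-0.15],[0.25,-0.08,0,0,0,-0.3],[0.4,-0.13,0,0,0,-0.5],[0.55,-0.18,0.05,0,0,-0.7],[0.7,-0.23,0.1,0,0,-0.85],[0.85,-0.28,0.1,0,0,-1],[0.95,-0.31,0.1,0,0,-1],[1,-0.33,0.1,0,0,-1],[1,-0.33,0.1,0,0,-1],[1,-0.33,0.1,0,0,-1]]' 1
python3 - <<'E'
from bench import robot
from h import *
o=robot.get_obs();print(o["tool_pos"],o["ee_rot"],o["width"],o["wrist_force"])
for z in(.12,.07):print(*[np.round(v,3) for v in steps(o,B([.5553,-.1869,z]),1.002)])
E
```

```text
time: 0.93
tool_pos: [0.3968, -0.3416, 0.1853]
ee_rot: [-3.141, 0.001, 0.993]
wrist_force: [-0.6, -0.7, -0.2]
width: 0.0306
finger_force: 0.0
[ 0.3968158  -0.34162857  0.18530558] [-3.14109550e+00  8.88525565e-04  9.92867877e-01] 0.030644769961757495 [-0.59532029 -0.65762547 -0.18653924]
[1.081 0.241 0.325] [-0.001  0.002 -0.017]
[1.081 0.241 0.575] [-0.001  0.002 -0.017]
```

```bash
python3 -m handwheel '[[0.1,0.02,0.05,0,0,0],[0.25,0.06,0.1,0,0,0],[0.4,0.1,0.15,0,0,0],[0.55,0.13,0.2,0,0,0],[0.7,0.17,0.25,0,0,0],[0.85,0.2,0.3,0,0,-0.017],[0.95,0.23,0.35,0,0,-0.017],[1,0.24,0.4,0,0,-0.017],[1,0.24,0.45,0,0,-0.017],[1,0.24,0.45,0,0,-0.017]]'
python3 -m handwheel '[[0.05,0,0.02,0,0,0],[0.08,0,0.05,0,0,0],[0.08,0,0.05,0,0,0],[0.08,0,0.05,0,0,0],[0.08,0,0.05,0,0,0]]'
python3 - <<'E'
from bench import robot,viewer
from h import *
import cv2
o=robot.get_obs();print(o["tool_pos"],o["ee_rot"],o["width"],o["wrist_force"])
print(*[np.round(v,3) for v in steps(o,B([.5553,-.1869,.07]),1.002)])
a=viewer.snapshot("top")[120:280,250:440,::-1];b=viewer.snapshot("scene")[150:310,220:410,::-1]
cv2.imwrite("pics/k1.png",cv2.resize(np.hstack([a,b]),(798,336),interpolation=cv2.INTER_CUBIC))
E
```

```text
time: 1.77
tool_pos: [0.5444, -0.2008, 0.0925]
ee_rot: [-3.136, 0.002, 1.0]
wrist_force: [-0.3, 0.0, -0.2]
width: 0.0002
finger_force: 0.0
time: 2.18
tool_pos: [0.5553, -0.1872, 0.086]
ee_rot: [3.141, 0.0, 1.001]
wrist_force: [1.1, -0.5, -0.2]
width: 0.0007
finger_force: 0.0
[ 0.55525942 -0.18715629  0.08599937] [3.14071900e+00 2.58093372e-04 1.00103643e+00] 0.0006691287887039681 [ 1.14903766 -0.47088486 -0.1724667 ]
[ 0.001 -0.001  0.08 ] [ 0.002  0.    -0.002]
```

View pics/k1.png

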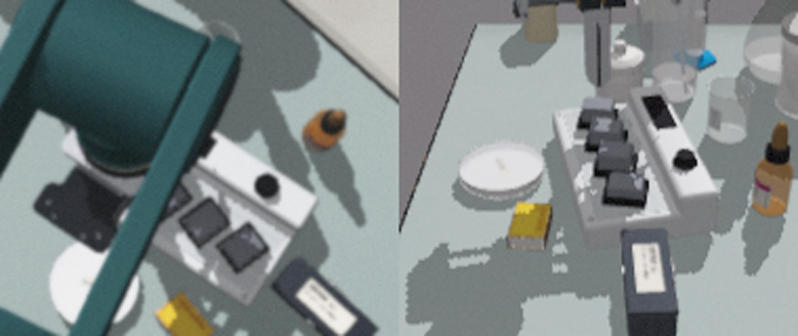

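Fingertips (crop ~(600,88)) hang right above key 1 (~(597,103)); nothing else is disturbed. Descend.

```bash
H="python3 -m handwheel"; python3 -m handwheel '[[0,0,0.03,0,0,0],[0,0,0.07,0,0,0],[0,0,0.1,0,0,0],[0,0,0.115,0,0,0],[0,0,0.115,0,0,0]]' | egrep 'pos|for'
python3 -m handwheel '[[0,0,0.005,0,0,0],[0,0,0.01,0,0,0],[0,0,0.01,0,0,0]]' | egrep 'pos|force'
python3 -m handwheel '[[0,0,0.005,0,0,0],[0,0,0.005,0,0,0]]' | egrep 'pos|force'
python3 -m handwheel '[[0,0,0.005,0,0,0],[0,0,0.005,0,0,0]]' | egrep 'pos|force'
```

```text
tool_pos: [0.5544, -0.1864, 0.0609]
wrist_force: [-0.1, 0.4, -0.8]
finger_force: 0.0
tool_pos: [0.5553, -0.1868, 0.0605]
wrist_force: [-0.1, 0.2, 0.6]
finger_force: 0.0
tool_pos: [0.5555, -0.1868, 0.06]
wrist_force: [-0.8, 0.8, 2.4]
finger_force: 1.0
tool_pos: [0.5555, -0.1868, 0.059]
wrist_force: [0.1, 0.8, 3.1]
finger_force: 1.4
```

```bash
python3 -m handwheel '[[0,0,0.005,0,0,0],[0,0,0.01,0,0,0],[0,0,0.01,0,0,0]]' | egrep 'pos|force'
python3 -m handwheel '[[0,0,-0.04,0,0,0],[0,0,-0.1,0,0,0],[0,0,-0.15,0,0,0],[0,0,-0.15,0,0,0]]' | egrep 'pos|force'
python3 - <<'E'
from bench import robot
from h import *
o=robot.get_obs()
print(*[np.round(v,3) for v in steps(o,B([.5306,-.2256,.066]),1.002)])
E
```

```text
tool_pos: [0.5555, -0.1868, 0.0569]
wrist_force: [-0.6, -0.1, 4.4]
finger_force: 2.3
tool_pos: [0.557, -0.1875, 0.0898]
wrist_force: [-0.5, 0.5, 0.8]
finger_force: 0.0
[-0.232 -0.009  0.119] [ 0.01  -0.001 -0.001]
```

Key 1 gives (4.4 N at 3 mm): raised. Key 2.

```bash
python3 -m handwheel '[[-0.06,0,0,0,0,0],[-0.15,0,0,0,0,0],[-0.2,0,0,0,0,0],[-0.23,0,0.02,0,0,0],[-0.23,0,0.06,0,0,0],[-0.23,0,0.1,0,0,0],[-0.23,0,0.11,0,0,0],[-0.23,0,0.11,0,0,0],[-0.23,0,0.11,0,0,0]]' | egrep 'pos|force'
for i in 1; do :; done
python3 -m handwheel '[[0,0,0.01,0,0,0],[0,0,0.02,0,0,0],[0,0,0.02,0,0,0]]' | egrep 'pos|force'
python3 -m handwheel '[[0,0,0.005,0,0,0],[0,0,0.01,0,0,0],[0,0,0.01,0,0,0]]' | egrep 'pos|force'
```

```text
tool_pos: [0.5304, -0.2249, 0.0638]
wrist_force: [-0.5, 0.1, -0.4]
finger_force: 0.0
tool_pos: [0.5307, -0.2253, 0.0604]
wrist_force: [-0.7, -0.1, 0.3]
finger_force: 0.0
tool_pos: [0.5308, -0.2254, 0.059]
wrist_force: [-0.2, 1.1, 3.3]
finger_force: 1.4
```

```bash
python3 -m handwheel '[[0,0,0.005,0,0,0],[0,0,0.01,0,0,0],[0,0,0.01,0,0,0]]' | egrep 'pos|force'
python3 -m handwheel '[[0,0,-0.04,0,0,0],[0,0,-0.1,0,0,0],[0,0,-0.15,0,0,0],[0,0,-0.15,0,0,0]]' | egrep 'pos|force'
python3 -m handwheel '[[-0.06,0,0,0,0,0],[-0.15,0,0,0,0,0],[-0.2,0,0,0,0,0],[-0.23,0,0.02,0,0,0],[-0.23,0,0.06,0,0,0],[-0.23,0,0.1,0,0,0],[-0.23,0,0.11,0,0,0],[-0.23,0,0.11,0,0,0],[-0.23,0,0.11,0,0,0]]' | egrep 'pos|force'
python3 -m handwheel '[[0,0,0.01,0,0,0],[0,0,0.02,0,0,0],[0,0,0.02,0,0,0]]' | egrep 'pos|force'
python3 -m handwheel '[[0,0,0.005,0,0,0],[0,0,0.01,0,0,0],[0,0,0.01,0,0,0]]' | egrep 'pos|force'
```

```text
tool_pos: [0.5308, -0.2254, 0.0569]
wrist_force: [-0.5, 2.1, 5.4]
finger_force: 2.3
tool_pos: [0.532, -0.2265, 0.0898]
wrist_force: [-0.1, 0.3, 0.3]
finger_force: 0.0
tool_pos: [0.5056, -0.2636, 0.0638]
wrist_force: [0.2, -0.2, -0.1]
finger_force: 0.0
tool_pos: [0.5059, -0.2641, 0.0604]
wrist_force: [-0.2, 0.2, 0.3]
finger_force: 0.0
tool_pos: [0.5059, -0.2642, 0.059]
wrist_force: [-0.3, 0.8, 2.3]
finger_force: 1.4
```

Keys 2 and 3 give as well. Finish key 3 and go to key 4.

```bash
python3 -m handwheel '[[0,0,0.005,0,0,0],[0,0,0.01,0,0,0],[0,0,0.01,0,0,0]]' | egrep 'pos|force'
python3 -m handwheel '[[0,0,-0.04,0,0,0],[0,0,-0.1,0,0,0],[0,0,-0.15,0,0,0],[0,0,-0.15,0,0,0]]' | egrep 'pos|force'
python3 -m handwheel '[[-0.06,0,0,0,0,0],[-0.15,0,0,0,0,0],[-0.2,0,0,0,0,0],[-0.23,0,0.02,0,0,0],[-0.23,0,0.06,0,0,0],[-0.23,0,0.1,0,0,0],[-0.23,0,0.11,0,0,0],[-0.23,0,0.11,0,0,0],[-0.23,0,0.11,0,0,0]]' | egrep 'pos|force'
python3 -m handwheel '[[0,0,0.01,0,0,0],[0,0,0.02,0,0,0],[0,0,0.02,0,0,0]]' | egrep 'pos|force'
python3 -m handwheel '[[0,0,0.005,0,0,0],[0,0,0.01,0,0,0],[0,0,0.01,0,0,0]]' | egrep 'pos|force'
```

```text
tool_pos: [0.506, -0.2642, 0.0569]
wrist_force: [-0.6, 0.5, 4.7]
finger_force: 2.3
tool_pos: [0.5071, -0.2654, 0.0898]
wrist_force: [1.1, 0.1, 0.9]
finger_force: 0.0
tool_pos: [0.4809, -0.3023, 0.0638]
wrist_force: [0.2, -0.0, 0.8]
finger_force: 0.0
tool_pos: [0.4809, -0.3027, 0.0603]
wrist_force: [-0.5, 0.9, -0.3]
finger_force: 0.0
tool_pos: [0.4808, -0.3029, 0.0583]
wrist_force: [0.1, 0.4, 0.9]
finger_force: 0.0
```

Key 4 shows no contact at the raised height; feel for its top at about 0.053.

```bash
python3 -m handwheel '[[0,0,0.005,0,0,0],[0,0,0.01,0,0,0],[0,0,0.015,0,0,0],[0,0,0.015,0,0,0]]' | egrep 'pos|force'
python3 -m handwheel '[[0,0,0.003,0,0,0],[0,0,0.005,0,0,0],[0,0,0.005,0,0,0]]' | egrep 'pos|force'
python3 -m handwheel '[[0,0,0.002,0,0,0],[0,0,0.003,0,0,0],[0,0,0.003,0,0,0]]' | egrep 'pos|force'
```

```text
tool_pos: [0.4807, -0.3029, 0.0552]
wrist_force: [1.2, -0.6, -0.6]
finger_force: 0.0
tool_pos: [0.4808, -0.3029, 0.0544]
wrist_force: [-0.5, -0.7, 0.4]
finger_force: 0.0
tool_pos: [0.4809, -0.3029, 0.0539]
wrist_force: [-0.4, 0.1, -0.2]
finger_force: 0.0
```

```bash
python3 -m handwheel '[[0,0,0.002,0,0,0],[0,0,0.003,0,0,0],[0,0,0.003,0,0,0]]' | egrep 'pos|force'
python3 -m handwheel '[[0,0,0.002,0,0,0],[0,0,0.003,0,0,0],[0,0,0.003,0,0,0]]' | egrep 'pos|force'
```

```text
tool_pos: [0.4809, -0.303, 0.0536]
wrist_force: [-0.4, 0.9, 0.8]
finger_force: 0.7
tool_pos: [0.4809, -0.303, 0.0534]
wrist_force: [-2.1, 1.5, 5.0]
finger_force: 2.5
```

Key 4 is stiff (5 N within 0.2 mm): latched. Release, then press it down.

```bash
python3 -m handwheel '[[0,0,-0.03,0,0,0],[0,0,-0.08,0,0,0],[0,0,-0.1,0,0,0],[0,0,-0.1,0,0,0],[0,0,-0.1,0,0,0],[0,0,-0.1,0,0,0]]' | egrep 'pos|force'
python3 -m handwheel '[[0,0,0.02,0,0,0],[0,0,0.05,0,0,0],[0,0,0.08,0,0,0],[0,0,0.095,0,0,0],[0,0,0.105,0,0,0],[0,0,0.115,0,0,0],[0,0,0.12,0,0,0],[0,0,0.12,0,0,0]]' | egrep 'pos|force'
python3 -m handwheel '[[0,0,0.003,0,0,0],[0,0,0.006,0,0,0],[0,0,0.006,0,0,0]]' | egrep 'pos|force'
```

```text
tool_pos: [0.4808, -0.3029, 0.0725]
wrist_force: [0.2, -0.5, 0.2]
finger_force: 0.0
tool_pos: [0.4803, -0.3026, 0.0501]
wrist_force: [-4.0, 4.0, 11.0]
finger_force: 4.9
tool_pos: [0.4803, -0.3026, 0.0493]
wrist_force: [-4.5, 2.9, 10.6]
finger_force: 5.3
```

```bash
python3 -m handwheel '[[0,0,0.004,0,0,0],[0,0,0.008,0,0,0],[0,0,0.008,0,0,0]]' | egrep 'pos|force'
python3 -m handwheel '[[0,0,0.003,0,0,0],[0,0,0.005,0,0,0],[0,0,0.005,0,0,0]]' | egrep 'pos|force'
```

```text
tool_pos: [0.4803, -0.3026, 0.0479]
wrist_force: [-4.5, 2.1, 12.5]
finger_force: 5.8
tool_pos: [0.4803, -0.3026, 0.0473]
wrist_force: [-4.3, 3.9, 12.7]
finger_force: 6.2
```

```bash
python3 -m handwheel '[[0,0,0.003,0,0,0],[0,0,0.005,0,0,0],[0,0,0.005,0,0,0]]' | egrep 'pos|force'
```

```text
tool_pos: [0.4804, -0.3026, 0.0472]
wrist_force: [-5.8, 4.3, 16.0]
finger_force: 8.1
```

Bottomed at 16 N; release and look.

```bash
python3 -m handwheel '[[0,0,-0.02,0,0,0],[0,0,-0.06,0,0,0],[0,0,-0.15,0,0,0],[0,0,-0.25,0,0,0],[0,0,-0.35,0,0,0],[0,0,-0.45,0,0,0],[0,0,-0.5,0,0,0],[0,0,-0.5,0,0,0]]' | egrep 'pos|force'
python3 -m handwheel '[[-0.1,0,0,0,0,0],[-0.25,0,0,0,0,0],[-0.4,0,0,0,0,0],[-0.55,0,0,0,0,0],[-0.7,0,0,0,0,0],[-0.8,0,0,0,0,0],[-0.85,0,0,0,0,0],[-0.85,0,0,0,0,0],[-0.85,0,0,0,0,0]]' | egrep 'time|pos|force'
python3 - <<'E'
from bench import viewer
import cv2,numpy as np
a=viewer.snapshot("top")[140:280,260:440,::-1];b=viewer.snapshot("scene")[150:290,220:400,::-1]
cv2.imwrite("pics/end.png",cv2.resize(np.hstack([a,b]),(800,311),interpolation=cv2.INTER_CUBIC))
E
```

```text
tool_pos: [0.4821, -0.3039, 0.1465]
wrist_force: [0.8, -1.3, -0.2]
finger_force: 0.0
time: 13.7
tool_pos: [0.3891, -0.4454, 0.1426]
wrist_force: [0.5, 0.5, 0.2]
finger_force: 0.0
```

View pics/end.png

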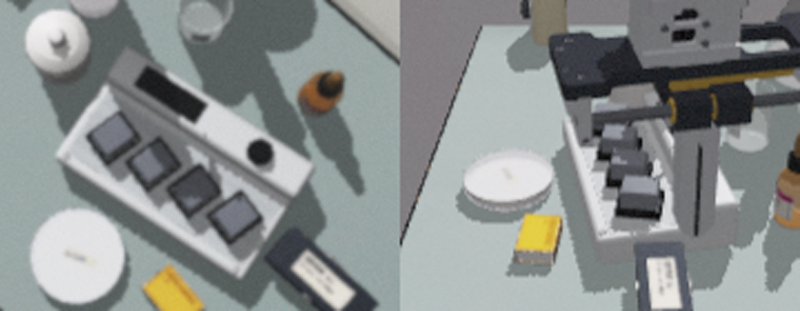

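Key 4 (scene crop ~(640,192)) seems taller, but let me compare before and after closely.

```bash
python3 - <<'E'
from bench import viewer
import cv2,numpy as np
a=cv2.imread("pics/top0.png");b=viewer.snapshot("top")[:,:,::-1];s=viewer.snapshot("scene")[:,:,::-1]
f=lambda i,y,x:cv2.resize(i[y:y+60,x:x+80],(400,300),interpolation=cv2.INTER_CUBIC)
cv2.imwrite("pics/cmp.png",np.vstack([np.hstack([f(a,200,320),f(b,200,320)]),np.hstack([f(cv2.imread("pics/scene0.png"),200,280),f(s,200,280)])]))
E
```

```text
(no output)
```

View pics/cmp.png

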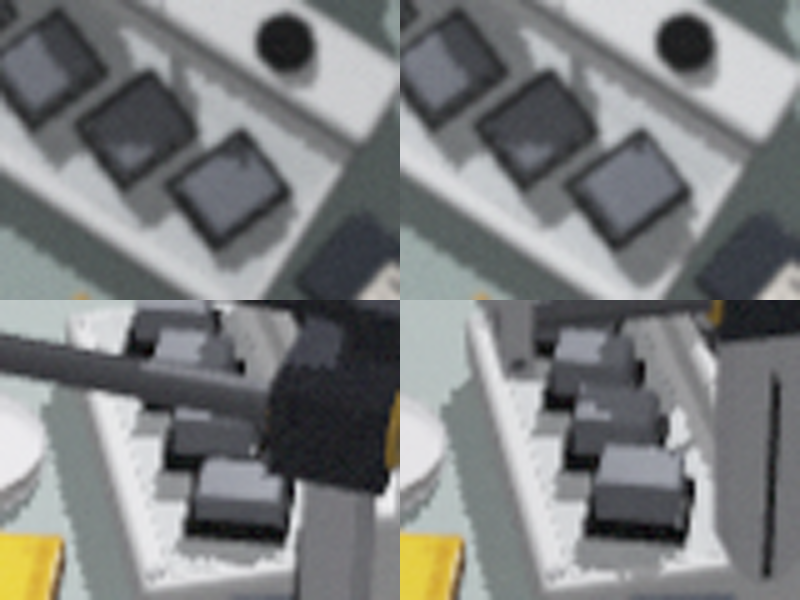

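Before, key 4's cap front was short (bottom left, ~(240,505)). Now it stands tall like the others (bottom right, ~(640,490)), its shadow is longer, and the slide case and other neighbours visible in these crops haven't moved. It has unlatched.

```bash
python3 -c "
from bench import robot;print(robot.close_job())"
```

```text
the job is handed in; nothing more can be done
None
```

I tapped all four keys from left to right and found the rightmost one latched. I pressed it to the bottom at about 16 N and let go; the pictures show it sprang up level with the others, and the job is handed in.

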